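# Brush and soap into their matching drain dishes

### The job

The round scrub brush has been left in the oblong drain dish. Move it to the round dish first, then lay the oblong soap bar from the table in the oblong dish, each set down, not dropped, foot or broad face down and fully home on the floor of its well; let go of both and leave everything else where it stands.

Things in the scene. Friction and masses are not known exactly. Their poses are not given: they have to be found in the camera images.
- brush_center (a point): round palm scrub brush: flat round bristle foot and plate 58 mm in diameter and 32 mm high, and on it a plain cylindrical wooden knob 34 mm in diameter and 40 mm high; 72 mm high in all, about 140 g. Point on its axis half-way up (36 mm above the foot); z axis from foot to knob. At the start it sits foot down, tilted with the slope, on the well floor of the oblong dish, near the well's lower end
- soap_center (a point): plain oblong bar of laundry soap, hard, 92 mm long (x axis), 58 mm wide (y axis), 40 mm high (z axis), about 240 g, lying flat on the table. Point at its centre, 20 mm above its underside; either end and either broad face will do equally
- round_well (a point): fixed white drain dish with the round well, 96 x 96 mm, its top sloping 24 degrees down away from the robot, on a steel stand. The well is round, 63 mm in diameter, 12 mm deep, rim slightly chamfered. Point at the centre of the well's floor; z axis square to the sloping top, out of the well; x axis down the slope; y axis level across it
- oblong_well (a point): fixed white drain dish with the oblong well, 130 mm (along the slope) x 96 mm, its top sloping 24 degrees down away from the robot, on a steel stand. The well is 99 mm long along the slope (x axis) and 64 mm wide (y axis), 12 mm deep, rim slightly chamfered. Point at the centre of the well's floor; z axis square to the sloping top, out of the well; x axis down the slope; y axis level across it
- pad_holder_center (a point): stainless steel scrub pad holder, an open round bowl 104 mm wide and 45 mm high with a dark round pad in it; point half-way up its axis. Not to be moved
- watering_can_center (a point): green plastic watering can: body 130 mm wide and 135 mm high, with handle and spout about 280 mm long in all and 175 mm high; point half-way up the body's axis, spout towards +y of its frame, handle towards -y. Not to be moved
- softener_center (a point): white plastic bottle, 72 mm wide, 200 mm high, standing; point half-way up. Not to be moved
- peg0_center (a point): wooden clothes peg lying on the table, 78 mm long (its x axis), 14 mm high; point at its centre. Not to be moved
- peg1_center (a point): blue plastic clothes peg lying on the table, 78 mm long (its x axis), 14 mm high; point at its centre. Not to be moved
Mind the look-alikes: they are no part of the job. There is more than one size of the part that bears soap_center; the job needs the middle-sized.

How it is judged:
On the way, in this order (a step that is already met when the one before it is completed fails the run):
1. the brush sits home in the round well (x of brush_center in the frame of round_well between -0.005 and 0.005 m and y of brush_center in the frame of round_well between -0.005 and 0.005 m and z of brush_center in the frame of round_well between 0.031 and 0.04 m and angle between the z axis of brush_center and the z axis of round_well, either way round below 0.09 rad and angle between brush_center's own z axis and vertical below 0.8 rad), for 0.2 s.
2. the soap lies home in the oblong well (x of soap_center in the frame of oblong_well between -0.005 and 0.005 m and y of soap_center in the frame of oblong_well between -0.005 and 0.005 m and z of soap_center in the frame of oblong_well between 0.015 and 0.024 m and angle between the z axis of soap_center and the z axis of oblong_well, either way round below 0.09 rad), for 0.2 s.
At the end, for the whole second after the job is handed in: The brush stands foot down in the round well and the soap lies broad face down in the oblong well: each centre within 5 mm of the well's axis along and across the slope and within about 4 mm of its fully seated height, its axis within 0.09 rad of the well's; both released and at rest (all of step 1 and all of step 2 and linear speed of each of brush, soap below 0.02 m/s and contact force between the fingers and brush below 0.1 N and contact force between the fingers and soap below 0.1 N); the robot touches nothing.
It fails at once if a bystander is pushed or tipped (its centre moves more than 30 mm) (distance of any of pad_holder_center, watering_can_center, softener_center, peg0_center, peg1_center from where it was at the start of the episode above 0.03 m).
It fails at once if the brush is dropped: it moves faster than 0.6 m/s while the fingers do not touch it (linear speed of brush above 0.6 m/s and contact force between the fingers and brush below 0.05 N).
It fails at once if the soap is dropped: it moves faster than 0.6 m/s while the fingers do not touch it (linear speed of soap above 0.6 m/s and contact force between the fingers and soap below 0.05 N).
It also fails if it takes over 67 s, if anything falls off the work surface, if the arm or the gripper's body presses on something with over 40 N, if the wrist force passes 120 N, or if a joint passes its speed limit or range.

### The arm

A 6-joint arm with a two-finger parallel gripper is mounted at the origin on the work surface. World frame = base frame: x ahead of the robot, y to its left, z up, the work surface at z = 0. Lengths are in m, angles in rad, forces in N, time in s.
With the tool pointing down it reaches from about 0.275 to 0.75 m from the base axis. Payload 10.2 kg.
Tool frame: the origin (TCP) lies midway between the tips of the shut fingers; the grasp point (between the pads) lies 19 mm behind it (env.hold_point_z is the distance from the TCP to the grasp point, in m); x points along the fingers, z is the direction in which the jaws open and shut, and the axes are right-handed (so a half turn about x gives the same grasp; the last joint's range is limited). The gripper opens to 85 mm and grips with 20 to 120 N. Pads are 22 mm wide; open, the fingers measure 114 mm over their backs; the gripper's body (76 mm by 85 mm) begins 54 mm behind the grasp point. The pads swing forward as they close: fully open they stand 13 mm farther back than shut.
Start: joints at [-1.499, 0.313, 1.498, -0, 1.331, -0.223], TCP at [0.153, -0.502, 0.231] pointing down, gripper open.
Joint ranges: [-2.94, 2.94], [-0.97, 2.17], [0.19, 2.56], [-1.23, 4.37], [0.02, 3.11], [-2.88, 2.88]. Speed limits (rad/s): [2.39, 2.39, 3.01, 3.14, 3.14, 3.14].

### API

Orientations are given as a unit quaternion [x, y, z, w].
In Python, from bench import env, kinematics, monitor, eyes, job gives the robot as it stands. The module is installed in compiled form; this text tells all that it offers. Calls block until the motion is done:
- env.reach(position, orientation): joint-space move of the TCP to a pose.
- env.movel(position, velocity=0.15, frame=None, guard=None): straight line of the TCP; frame=None keeps the orientation; velocity is the mean speed in m/s. With guard (N) it stops when the force on the tool has changed by that much, and returns True; else False.
- env.set_joints(angles): joint-space move.
- env.release() and env.close_gripper(effort=None): open the fingers fully, or close them until they stop; effort is the grip in N (None keeps the last).
- env.hold(seconds).
- kinematics.ik(position, orientation): joint angles nearest the present ones, or None.
- monitor.sense(): the state.
- eyes.grab_frame(name): name is "side" or "top"; returns a dict with "frame" (420x560x3 uint8, red, green, blue), "mtx" (3x3 intrinsics, pixels), "view" (4x4, takes a point from world to camera coordinates). Camera axes: x right, y down, z forward; pixel columns grow to the right and rows downward; lengths in m; the calibration is good to about 2 mm. A picture is of the moment at which its call begins. There is no depth.
A pose or a line that the arm cannot do raises env.MotionError and nothing moves.
- job.hand_in(): hands the job in, once; it reports no verdict.
The state is a dict: "clock": time; "joints": joint angles; "qvel": joint speeds; "joint_efforts": joint torques, N m; "position": TCP position; "ee_rot": TCP orientation; "contact_force": force on the tool from outside, world axes, zero at the start; "ft_torque": the same for the moment, N m; "finger_gap": opening from 0.0 (shut) to 1.0 (fully open).
Only numpy, scipy, OpenCV 4.12 (cv2) and the standard library are available. Lean on these libraries where they do the work, as an engineer would, in place of code of your own. Each camera call takes 0.05 s, during which the arm holds its last target. There are 200 camera calls.

## Working session

There is one attempt and no reset: what is moved stays moved. The work goes in short steps, each a Python script; the robot and the scene stay as the last script left them, time stands still between calls to the robot, and variables do not carry over. Pictures are saved under pics/ and viewed, about 8 in all and at most 12, crops included, and the job is handed in when it is done.

```bash
mkdir -p pics
python3 - <<'E'
from bench import env, kinematics, monitor, eyes, job
import cv2, numpy as np
for n in("side","top"):
    d=eyes.grab_frame(n); cv2.imwrite(f"pics/{n}0.png",cv2.resize(d["frame"][:,:,::-1],(800,600),interpolation=cv2.INTER_CUBIC)); 
    cv2.imwrite(f"{n}_raw.png",d["frame"][:,:,::-1])
    np.savez(f"{n}0.npz",**d); print(n,d["mtx"].round(1).tolist(),d["view"].round(4).tolist())
s=monitor.sense();print(s["clock"],s["position"],s["ee_rot"],s["finger_gap"],env.hold_point_z)
E
```

```text
side [[542.9, 0.0, 285.9], [0.0, 542.9, 204.8], [0.0, 0.0, 1.0]] [[0.8885, -0.4589, -0.0065, -0.4601], [-0.2678, -0.5069, -0.8194, 0.2054], [0.3727, 0.7297, -0.5732, 1.1223], [0.0, 0.0, 0.0, 1.0]]
top [[474.8, 0.0, 281.7], [0.0, 474.8, 200.4], [0.0, 0.0, 1.0]] [[-0.0129, -0.9999, 0.007, 0.0121], [-0.9953, 0.0122, -0.0962, 0.5414], [0.0961, -0.0082, -0.9953, 1.4164], [0.0, 0.0, 0.0, 1.0]]
0.1 [ 0.1525198  -0.50212883  0.23080628] [ 0.42145078  0.56826746 -0.42084858  0.56774802] 1.0026865255548512 0.0187
```

View pics/top0.png

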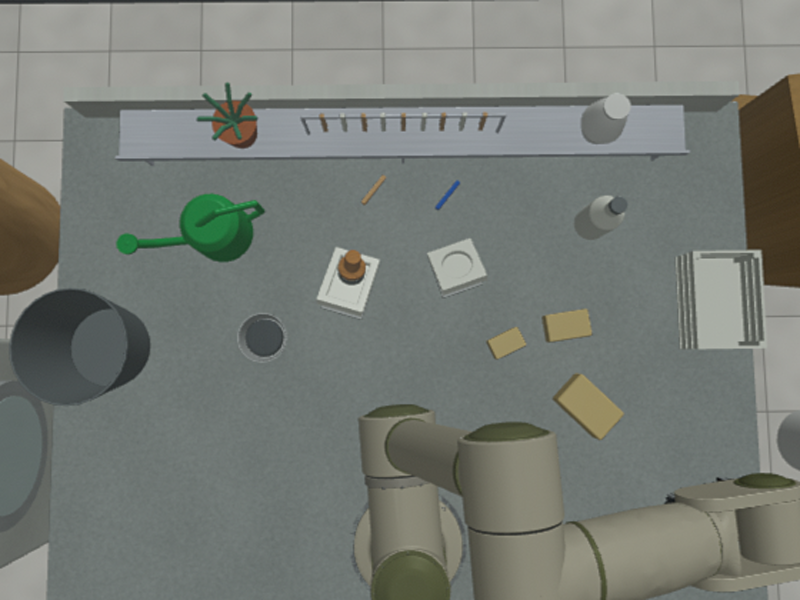

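View pics/side0.png

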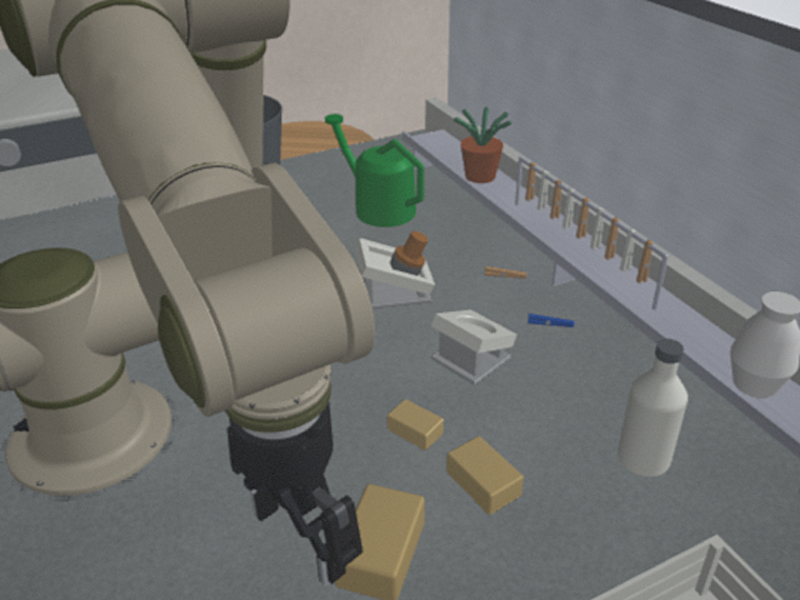

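The top view (800 px wide) shows the oblong dish with the brush at about (348,282), the round dish at (457,265), and soap bars at (507,342) small, (568,325) middle and (589,406) large. The side view shows both dishes at (398,268) and (474,330), and the middle soap at (484,474). Next I'll take enlarged crops for the corners.

Run:
```python
import cv2, numpy as np
t=cv2.imread("top_raw.png"); s=cv2.imread("side_raw.png")
def crop(im,x,y,w,h,k):
    c=cv2.resize(im[y:y+h,x:x+w],None,fx=k,fy=k,interpolation=cv2.INTER_CUBIC)
    for i in range(0,w,10):
        cv2.line(c,(i*k,0),(i*k,6 if i%50 else 12),(0,0,255),1)
    for i in range(0,h,10): cv2.line(c,(0,i*k),(6,i*k),(0,0,255),1)
    return c
# top x215-345,y160-225 ; side x245-365 y155-270
cv2.imwrite("pics/tc.png",crop(t,215,160,130,70,6))
cv2.imwrite("pics/sc.png",crop(s,245,155,125,115,5))
for n,im in(("top",t),("side",s)):
    hsv=cv2.cvtColor(im,cv2.COLOR_BGR2HSV)
    m=cv2.inRange(hsv,(12,60,100),(30,160,255))
    for c in cv2.findContours(m,cv2.RETR_EXTERNAL,cv2.CHAIN_APPROX_NONE)[0]:
        a=cv2.contourArea(c)
        if a>150: print(n,"tan",a,[np.round(v,1) for v in cv2.minAreaRect(c)])
    print(n,[ im[y,x].tolist() for x,y in ([(395,225),(400,236),(330,200),(320,186)] if n=="top" else [(335,320),(350,345),(330,222),(340,250)])])
```

```text
top tan 1029.5 [array([412.1, 283.3]), array([44.6, 25.5]), np.float64(43.0)]
top tan 309.5 [array([354.5, 239.5]), array([14.8, 22.8]), np.float64(63.4)]
top tan 524.5 [array([397.6, 227.3]), array([18.9, 30.2]), np.float64(80.5)]
top tan 259.5 [array([246. , 184.5]), array([19., 18.]), np.float64(90.0)]
top tan 988.0 [array([ 19.3, 137.3]), array([61.3, 23. ]), np.float64(33.7)]
top tan 171.5 [array([555.5,  76. ]), array([48.,  7.]), np.float64(90.0)]
top [[98, 141, 152], [84, 118, 127], [137, 139, 133], [173, 181, 176]]
side tan 3059.5 [array([267.6, 379.3]), array([48., 77.]), np.float64(15.6)]
side tan 1675.0 [array([339. , 331.5]), array([55.9, 36.1]), np.float64(45.0)]
side tan 826.5 [array([290.4, 296.3]), array([39.1, 25.2]), np.float64(29.1)]
side tan 240.0 [array([289.5, 173. ]), array([21.5, 22.8]), np.float64(26.6)]
side tan 155.5 [array([249.1,  92.1]), array([15. , 19.4]), np.float64(77.0)]
side tan 789.5 [array([214.3,  95.1]), array([24.3, 41.8]), np.float64(78.7)]
side [[94, 131, 145], [86, 122, 137], [180, 185, 183], [129, 124, 122]]
```

View pics/tc.png

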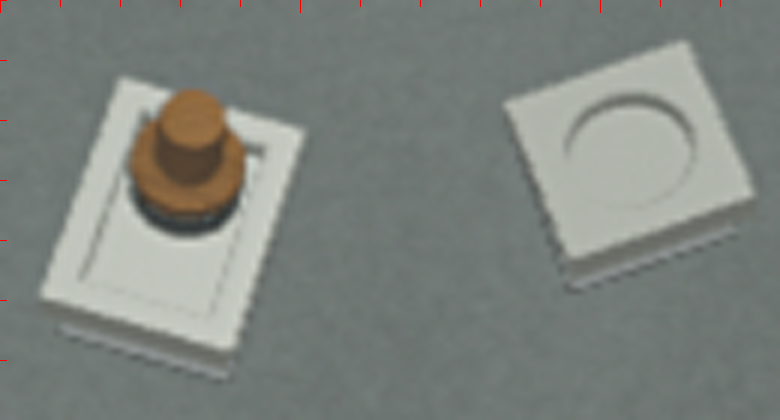

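View pics/sc.png

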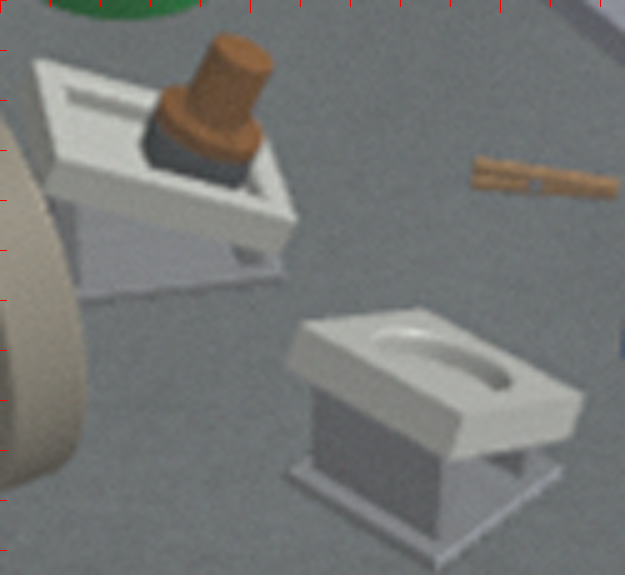

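The top crop gives the oblong dish's top-face corners as far (121,77) and (305,130), near (40,296) and (234,350). The round dish's are (505,103), (687,40), (755,194) and (570,261), and its rim centre is about (630,152). The side crop gives matching corners. The brush knob top is at (193,118) in the top crop and about (241,53) in the side crop. I'll fit dish poses (x, y, z, yaw, with the 24° slope known) to these corners and triangulate the knob.

```bash
cat > h.py <<'E'
import cv2, numpy as np
from scipy.optimize import least_squares
from scipy.spatial.transform import Rotation as Ro
C={n:np.load(f"{n}0.npz") for n in("top","side")}
def proj(n,P):
    q=np.atleast_2d(P)@C[n]["view"][:3,:3].T+C[n]["view"][:3,3]
    q=q@C[n]["mtx"].T; return q[:,:2]/q[:,2:]
def ray(n,px):
    V=C[n]["view"]; R=V[:3,:3]; o=-R.T@V[:3,3]
    d=np.column_stack([np.atleast_2d(px),np.ones(len(np.atleast_2d(px)))])@np.linalg.inv(C[n]["mtx"]).T@R
    return o,d
def onz(n,px,z):
    o,d=ray(n,px); return o+d*((z-o[2])/d[:,2:])
def tri(pt,ps):
    a=C["top"]["mtx"]@C["top"]["view"][:3]; b=C["side"]["mtx"]@C["side"]["view"][:3]
    X=cv2.triangulatePoints(a,b,np.array(pt,float).T,np.array(ps,float).T); return (X[:3]/X[3]).T
def un(p,k,x,y): return (np.array(p,float)+.5)/k-.5+[x,y]
def wellR(yaw): return Ro.from_euler("zy",[yaw,np.radians(24)]).as_matrix()
E
cat > m.py <<'E'
from h import *
T=lambda p:un(p,6,215,160); S=lambda p:un(p,5,245,155)
# order: near-left(+y), far-left, far-right, near-right
ob=(T([(40,296),(121,77),(305,130),(234,350)]),S([(33,60),(246,112),(297,215),(58,158)]),130,96)
ro=(T([(570,261),(505,103),(687,40),(755,194)]),S([(302,323),(422,309),(584,398),(463,415)]),96,96)
for nm,(t,s,L,W) in (("ob",ob),("ro",ro)):
    P=tri(t,s); print(nm,"corners",P.round(3).tolist(),"edges",np.linalg.norm(P-np.roll(P,-1,0),axis=1).round(3))
    m=np.array([(-L,W,0),(L,W,0),(L,-W,0),(-L,-W,0)])/2e3
    f=lambda p:np.concatenate([(proj("top",p[:3]+m@wellR(p[3]).T)-t).ravel(),(proj("side",p[:3]+m@wellR(p[3]).T)-s).ravel()])
    g=least_squares(f,[*P.mean(0),0],loss="soft_l1"); R=wellR(g.x[3])
    np.savez(nm+".npz",c=g.x[:3]-.012*R[:,2],R=R)
    print(" top centre",g.x[:3].round(4),"yaw",np.degrees(g.x[3]).round(1),"res",f(g.x).round(1).tolist(),"floor",(g.x[:3]-.012*R[:,2]).round(4))
    if nm=="ro": print(" rim centre pred in crops",(proj("top",g.x[:3])-[215,160])*6,(proj("side",g.x[:3])-[245,155])*5)
    else:
        K=tri(T([(193,118)]),S([(243,54)]))[0]; print(" knob",K.round(4),"in well",(R.T@(K-g.x[:3]+.012*R[:,2])).round(4))
for n in C:
    im=cv2.GaussianBlur(C[n]["frame"][:,:,::-1].copy(),(3,3),0); 
    hsv=cv2.cvtColor(im,cv2.COLOR_BGR2HSV); m=cv2.inRange(hsv,(12,50,80),(30,180,255))
    lab=cv2.connectedComponents(m)[1]; k=lab[227,397] if n=="top" else lab[328,335]
    v=hsv[:,:,2]; vals=v[lab==k]; th=cv2.threshold(vals.reshape(-1,1),0,255,cv2.THRESH_OTSU)[0]
    b=((lab==k)&(v>th)).astype(np.uint8); c=max(cv2.findContours(b,0,1)[0],key=cv2.contourArea)
    whole=cv2.minAreaRect(max(cv2.findContours((lab==k).astype(np.uint8),0,1)[0],key=cv2.contourArea))
    hull=cv2.convexHull(c); q=cv2.approxPolyN(hull,4,ensure_convex=True)[0] if hasattr(cv2,"approxPolyN") else cv2.boxPoints(cv2.minAreaRect(c))
    P=onz(n,q.reshape(-1,2).astype(float),.04); e=np.linalg.norm(P-np.roll(P,-1,0),axis=1)
    print(n,"soap th",th,q.reshape(-1,2).tolist(),"edges",e.round(3),"c",P.mean(0).round(4),"dirs",[np.degrees(np.arctan2(*(np.roll(P,-1,0)-P)[i,1::-1])).round(1) for i in range(4)])
E
python3 m.py
```

```text
ob corners [[0.512, 0.181, 0.091], [0.622, 0.148, 0.046], [0.598, 0.054, 0.044], [0.484, 0.088, 0.093]] edges [0.123 0.097 0.128 0.097]
 top centre [0.554  0.1178 0.0677] yaw -15.8 res [-0.0, 1.4, 0.1, 1.4, -0.1, -0.5, -0.6, -0.0, -1.1, 1.3, 1.9, 3.0, 0.8, -1.3, 0.4, -2.2] floor [0.5492 0.1178 0.0567]
 knob [0.5947 0.106  0.1111] in well [ 0.022  -0.0061  0.0682]
ro corners [[0.527, -0.075, 0.086], [0.61, -0.046, 0.046], [0.641, -0.138, 0.045], [0.558, -0.165, 0.085]] edges [0.096 0.097 0.096 0.095]
 top centre [ 0.5836 -0.1064  0.0661] yaw 19.0 res [0.6, -0.5, -0.3, -0.5, -1.0, 0.9, 0.2, 1.0, 0.4, -1.7, 0.4, -2.9, -0.9, 1.0, 0.3, 3.2] floor [ 0.5788 -0.1064  0.0552]
 rim centre pred in crops [[625.9434302 146.9452866]] [[441.28302597 357.2969666 ]]
top soap th 129.0 [[414, 234], [385, 238], [382, 220], [411, 216]] edges [0.088 0.054 0.088 0.055] c [ 0.4558 -0.342   0.04  ] dirs [np.float64(97.1), np.float64(7.6), np.float64(-82.9), np.float64(-172.7)]
side soap th 124.0 [[374, 340], [344, 358], [314, 316], [335, 305]] edges [0.071 0.111 0.051 0.109] c [ 0.4515 -0.3534  0.04  ] dirs [np.float64(-172.5), np.float64(88.6), np.float64(6.9), np.float64(-81.2)]
```

```bash
sed -i 's/"zy"/"ZY"/' h.py
cat >> m.py <<'E'
y=np.radians(97.2);R=Ro.from_euler("z",y).as_matrix()
m=np.array([(46,29,20),(46,-29,20),(-46,-29,20),(-46,29,20)])/1e3
print(proj("side",[.4558,-.342,.02]+m@R.T).round(1).tolist())
E
python3 m.py
cat > plan.py <<'E'
from h import *
from bench import kinematics,monitor
def tool(R,flip=0):   # R: well-like frame, approach -z, jaws along y
    z=R[:,1]*(-1 if flip else 1); x=-R[:,2]; return Ro.from_matrix(np.column_stack([x,np.cross(z,x),z])).as_quat()
E
python3 - <<'E'
from plan import *
for nm in("ob","ro"):
    w=np.load(nm+".npz")
    for jaw in(0,1):
      R=w["R"]@Ro.from_euler("z",jaw*np.pi/2).as_matrix()
      for f in(0,1):
        print(nm,jaw,f,[None if (q:=kinematics.ik(w["c"]+h*R[:,2],tool(R,f))) is None else q.round(2).tolist() for h in(.035,.15)])
R=Ro.from_euler("z",97.2,degrees=True).as_matrix()
for f in(0,1):
    print("soap",f,[None if (q:=kinematics.ik([.456,-.342,h],tool(R,f))) is None else q.round(2).tolist() for h in(.012,.15)])
E
```

```text
ob corners [[0.512, 0.181, 0.091], [0.622, 0.148, 0.046], [0.598, 0.054, 0.044], [0.484, 0.088, 0.093]] edges [0.123 0.097 0.128 0.097]
 top centre [0.5546 0.1177 0.0681] yaw -15.9 res [0.2, 0.6, -0.4, 0.6, -0.4, 0.0, -0.0, 0.3, -0.3, -0.9, 2.3, 1.1, 0.2, 0.4, 0.5, -0.5] floor [0.5499 0.1191 0.0571]
 knob [0.5947 0.106  0.1111] in well [ 0.0207 -0.0003  0.0683]
ro corners [[0.527, -0.075, 0.086], [0.61, -0.046, 0.046], [0.641, -0.138, 0.045], [0.558, -0.165, 0.085]] edges [0.096 0.097 0.096 0.095]
 top centre [ 0.5838 -0.1063  0.0657] yaw 18.4 res [-0.2, -0.0, 0.1, 0.1, -0.2, 0.3, -0.0, 0.4, -0.4, 0.0, 0.4, 0.2, 0.2, -0.4, 0.4, 0.1] floor [ 0.5792 -0.1079  0.0547]
 rim centre pred in crops [[625.77311492 146.7265516 ]] [[441.50200443 357.87930271]]
top soap th 129.0 [[414, 234], [385, 238], [382, 220], [411, 216]] edges [0.088 0.054 0.088 0.055] c [ 0.4558 -0.342   0.04  ] dirs [np.float64(97.1), np.float64(7.6), np.float64(-82.9), np.float64(-172.7)]
side soap th 124.0 [[374, 340], [344, 358], [314, 316], [335, 305]] edges [0.071 0.111 0.051 0.109] c [ 0.4515 -0.3534  0.04  ] dirs [
[... 245 characters left out ...]
78, 1.19, 0.09, 1.58, 1.78], [-0.06, 0.79, 0.89, 0.09, 1.87, 1.8]]
ob 1 0 [None, None]
ob 1 1 [[-0.04, 0.78, 1.19, 0.09, 1.58, 0.21], [-0.06, 0.79, 0.89, 0.09, 1.87, 0.23]]
ro 0 0 [[-0.27, 0.84, 1.09, -0.23, 1.57, -2.12], [-0.23, 0.86, 0.76, -0.23, 1.87, -2.15]]
ro 0 1 [[-0.27, 0.84, 1.09, -0.23, 1.57, 1.02], [-0.23, 0.86, 0.76, -0.23, 1.87, 0.99]]
ro 1 0 [[-0.27, 0.84, 1.09, -0.23, 1.57, 2.59], [-0.23, 0.86, 0.76, -0.23, 1.87, 2.56]]
ro 1 1 [[-0.27, 0.84, 1.09, -0.23, 1.57, -0.55], [-0.23, 0.86, 0.76, -0.23, 1.87, -0.58]]
soap 0 [[-0.85, 0.67, 1.58, -0.0, 0.9, 2.17], [-0.85, 0.48, 1.47, -0.0, 1.19, 2.17]]
soap 1 [[-0.85, 0.67, 1.58, -0.0, 0.9, -0.97], [-0.85, 0.48, 1.47, -0.0, 1.19, -0.97]]
```

```bash
cat >> plan.py <<'E'
from bench import env,eyes,job
def say(*a):
    s=monitor.sense(); print(*a,"t",round(s["clock"],2),"p",np.round(s["position"],4),"F",np.round(s["contact_force"],1),"gap",round(s["finger_gap"],3))
def shot(tag):
    for n in("top","side"):
        d=eyes.grab_frame(n); np.savez(f"{n}_{tag}.npz",**d); cv2.imwrite(f"{n}_{tag}.png",d["frame"][:,:,::-1])
ob=np.load("ob.npz"); ro=np.load("ro.npz"); oc,oR,rc,rR=ob["c"],ob["R"],ro["c"],ro["R"]
E
python3 - <<'E'
from plan import *
q=tool(oR,1); b=oc+oR@[.0203,0,0]; n=oR[:,2]
say("0"); env.reach(b+.15*n,q); say("pre")
print(env.movel(b+.035*n,velocity=.12,guard=15)); say("at")
env.close_gripper(60); say("closed")
print(env.movel(b+.11*n,velocity=.08)); say("lift")
r=rc+.11*rR[:,2]; env.reach(r,tool(rR,1)); say("over"); env.hold(.2); shot("a")
t=cv2.imread("top_a.png"); s=cv2.imread("side_a.png")
a=cv2.resize(t[140:250,210:360],None,fx=4,fy=4,interpolation=2); c=cv2.resize(s[130:290,235:385],None,fx=3.5,fy=3.5,interpolation=2)[:,:,:]
cv2.imwrite("pics/a.png",np.hstack([cv2.resize(t[130:220,210:350],(560*5//8,360*5//8),interpolation=2),cv2.resize(s[130:280,240:380],(448,480))[:225] ]) if 0 else c)
E
```

```text
0 t 0.1 p [ 0.1525 -0.5021  0.2308] F [0.7 0.3 0.5] gap 1.003
pre t 2.81 p [0.6265 0.0964 0.1861] F [ 0.5 -0.5  0.4] gap 1.0
False
at t 3.92 p [0.582  0.1099 0.0815] F [ 0.4 -0.1  0.1] gap 0.997
closed t 4.45 p [0.5817 0.11   0.0811] F [ 1.  -1.5  2.2] gap 0.379
False
lift t 5.54 p [0.6105 0.1018 0.1488] F [ 0.6 -0.5 -2.2] gap 0.378
over t 6.33 p [ 0.6216 -0.0927  0.1549] F [ 0.1  0.5 -1.2] gap 0.381
```

View pics/a.png

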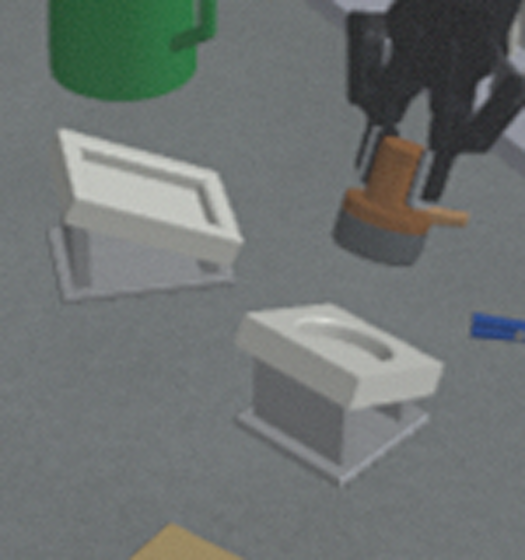

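The side crop shows the brush held upright in the jaws at (385,205), above the round well at (345,340). The oblong well is now empty. Next I'll measure the brush's offset from the tool axis in this view, and refit the oblong dish using the corner that was hidden before.

Run:
```python
from plan import *
s=monitor.sense(); p=s["position"]; R=Ro.from_quat(s["ee_rot"]).as_matrix(); n=-R[:,0]
print("axis vs well normal",np.degrees(np.arccos(n@rR[:,2])).round(2),"tcp in well",(rR.T@(p-rc)).round(4))
im=np.load("side_a.npz")["frame"].astype(np.float32); 
for h in(-.03,-.025,-.02,-.015,-.01,.012,.018):   # relative to TCP along n: foot -35..-3, knob above
    c=proj("side",p+h*n)[0]; ax=proj("side",p+(h+.01)*n)[0]-c; u=np.array([-ax[1],ax[0]]); u/=np.linalg.norm(u); u*=np.sign(u[0])
    k=np.arange(-24,24.1,.25); xy=(c+k[:,None]*u).astype(np.float32)
    pr=cv2.remap(im,xy[None,:,0],xy[None,:,1],cv2.INTER_LINEAR)[0]
    bl=pr.min(1) if h<-.016 else pr[:,0]-pr[:,2]
    g=np.gradient(cv2.GaussianBlur(pr[:,2] if h>-.02 else pr.mean(1),(1,9),0).ravel())
    L=k[np.argsort(-np.abs(np.where(k<0,g,0)))[:1]]; Rr=k[np.argsort(-np.abs(np.where(k>0,g,0)))[:1]]
    dx=[(proj("side",p+h*n+1e-3*rR[:,i])[0]-c)@u for i in(0,1)]
    print(h,c.round(1),"edges",L,Rr,"mid",(L+Rr)/2,"px/mm along x,y",np.round(dx,3),"w mm",(Rr-L)/ (542.9/ (C["side"]["view"]@[*p,1])[2]/1e3))
# brush in top?
t=cv2.imread("top_a.png"); cv2.imwrite("pics/ta.png",cv2.resize(t[150:230,205:345],None,fx=5,fy=5,interpolation=2))
sd=cv2.imread("side_a.png"); cv2.imwrite("pics/sb.png",cv2.resize(sd[155:220,245:320],None,fx=8,fy=8,interpolation=2))
```

```text
axis vs well normal 0.01 tcp in well [0.0003 0.0007 0.1101]
-0.03 [342.4 198.7] edges [-13.25] [12.75] mid [-0.25] px/mm along x,y [ 0.234 -0.387] w mm [57.33659711]
-0.025 [343.1 196.6] edges [-13.25] [13.] mid [-0.125] px/mm along x,y [ 0.234 -0.387] w mm [57.88791054]
-0.02 [343.8 194.5] edges [-13.25] [13.] mid [-0.125] px/mm along x,y [ 0.234 -0.388] w mm [57.88791054]
-0.015 [344.5 192.4] edges [-13.] [12.5] mid [-0.25] px/mm along x,y [ 0.235 -0.388] w mm [56.23397024]
-0.01 [345.2 190.3] edges [-13.] [13.] mid [0.] px/mm along x,y [ 0.235 -0.389] w mm [57.33659711]
0.012 [348.3 181.1] edges [-9.5] [13.] mid [1.75] px/mm along x,y [ 0.236 -0.391] w mm [49.61820904]
0.018 [349.1 178.5] edges [-13.5] [13.] mid [-0.25] px/mm along x,y [ 0.236 -0.391] w mm [58.43922398]
```

View pics/ta.png

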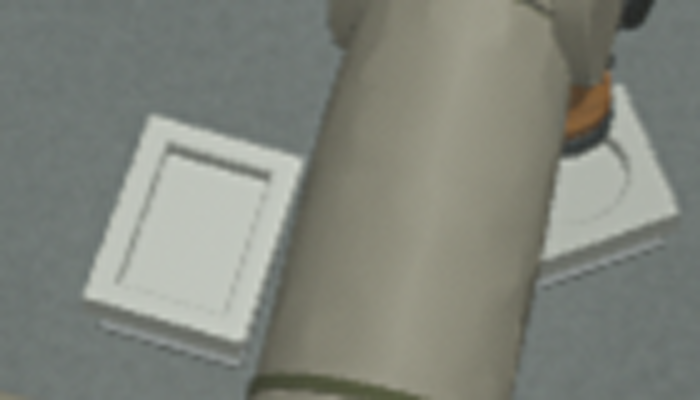

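View pics/sb.png

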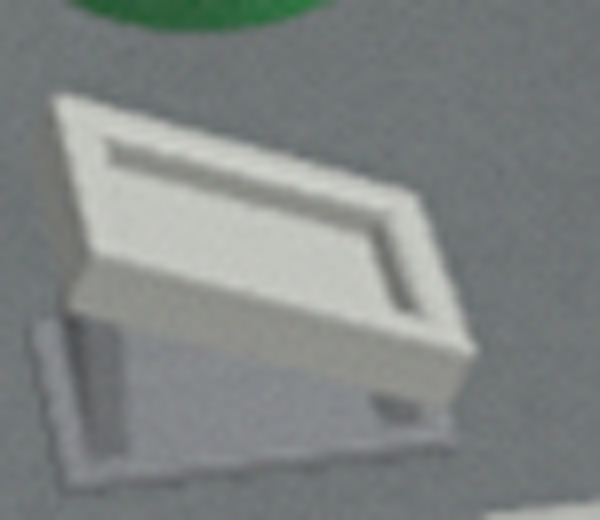

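Both wells are clear in these views. The brush sits within about 0.6 mm of the tool axis, so I'll insert it with a force guard. I'll also refit the oblong dish from the unobstructed corners.

Run:
```python
from plan import *
t=np.vstack([un([(84,297),(151,115)],5,205,150),un([(305,130)],6,215,160),un([(243,343)],5,205,150)])
s=un([(57,95),(418,192),(476,352),(95,255)],8,245,155)
m=np.array([(-130,96,0),(130,96,0),(130,-96,0),(-130,-96,0)])/2e3
f=lambda p:np.concatenate([(proj(n,p[:3]+m@wellR(p[3]).T)-z).ravel() for n,z in(("top",t),("side",s))])
g=least_squares(f,[*oc,0]); R=wellR(g.x[3]); c=g.x[:3]-.012*R[:,2]; np.savez("ob.npz",c=c,R=R)
print("ob floor",c.round(4),"was",oc.round(4),"yaw",np.degrees(g.x[3]).round(2),"res",f(g.x).round(1).tolist())
n=rR[:,2]; off=lambda d,h: rc+rR@[d[0],d[1],h]
env.movel(off((.0006,0),.056),velocity=.08)
hit=env.movel(off((.0006,0),.032),velocity=.03,guard=6); 
say("hit",hit); p=monitor.sense()["position"]; print("tcp in well",(rR.T@(p-rc)).round(4))
```

```text
ob floor [0.5507 0.1189 0.0551] was [0.5499 0.1191 0.0571] yaw -16.79 res [-0.0, -0.0, -0.0, 0.1, -0.1, 0.2, 0.1, -0.1, -0.3, -0.3, -0.1, 0.3, 0.3, 0.3, 0.2, -0.3]
hit True t 8.08 p [ 0.5939 -0.1029  0.0882] F [1.1 0.8 3.6] gap 0.377
tcp in well [0.0006 0.0001 0.0369]
```

The insertion stopped at TCP 0.0369 m. The expected seated height is 0.0368 m, since the refit put the oblong floor about 2 mm lower, and contact with the rim would have been about 0.049 m. So the brush is seated. Next: release, retreat, pick up the soap and look.

Run:
```python
from plan import *
n=rR[:,2]
env.release(); say("rel"); p=np.array(monitor.sense()["position"]); env.movel(p+.11*n,velocity=.15)
S=Ro.from_euler("z",97.2,degrees=True).as_matrix()
env.reach([.456,-.342,.15],tool(S,0)); say("above soap"); shot("b")
K=np.load("side_b.npz")["frame"]
# knob check: project expected axis points
print("knob top exp",proj("top",rc+.072*n).round(1),proj("side",rc+.072*n).round(1))
s=cv2.imread("side_b.png");t=cv2.imread("top_b.png")
a=cv2.resize(s[160:410,270:400],(390,750)[0:2],interpolation=2)[:600]; b=cv2.resize(t[150:250,280:420],(400,286),interpolation=2)
c=np.zeros((600,790,3),np.uint8); c[:,:390]=a; c[:286,390:]=b; cv2.imwrite("pics/b.png",c)
```

```text
rel t 8.65 p [ 0.5936 -0.1027  0.0874] F [-0.7 -0.1 -0.8] gap 0.998
above soap t 10.75 p [ 0.4565 -0.3415  0.15  ] F [ 0.3 -0.3 -0.4] gap 1.001
knob top exp [[318.1 174. ]] [[341.5 202.1]]
```

View pics/b.png

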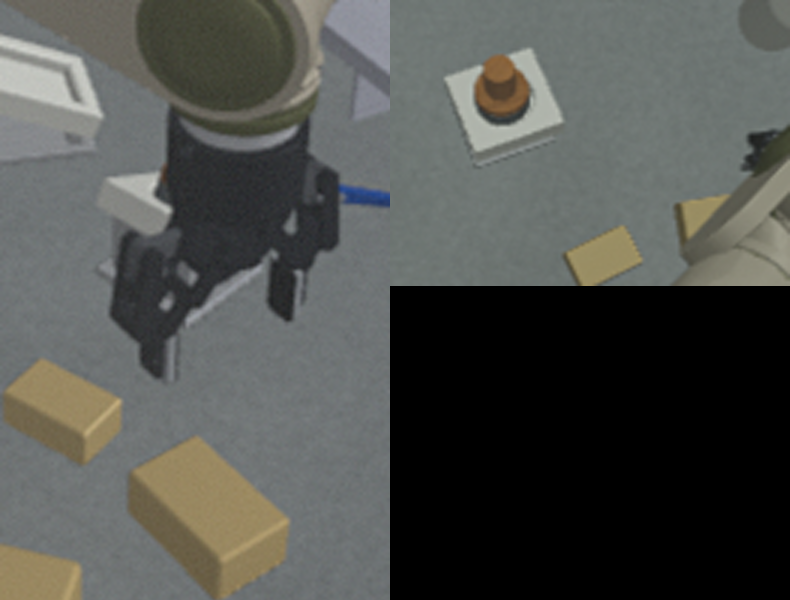

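The brush is upright in the round well: its knob top is at raw (318.5,173.8) against the expected (318.1,174.0). The middle soap's top face in the side crop has corners (130,474), (198,438), (289,520) and (219,560). I'll refine the soap pose from both views, then grasp it.

Run:
```python
from plan import *
s=un([(130,474),(198,438),(289,520),(219,560)],3,270,160)
t=np.array([[382,220],[411,216],[414,234],[385,238]],float)  # order fixed below by nearest
m=np.array([(46,29,20),(46,-29,20),(-46,-29,20),(-46,29,20)])/1e3
P=lambda p:np.array([p[0],p[1],.02])+m@Ro.from_euler("z",p[2]).as_matrix().T
p0=[.4558,-.342,np.radians(97.2)]; q=proj("top",P(p0)); t=t[[np.argmin(((t-a)**2).sum(1)) for a in q]]
t=t+.5*np.sign(t-t.mean(0))
f=lambda p:np.concatenate([(proj("top",P(p))-t).ravel(),(proj("side",P(p))-s).ravel()])
g=least_squares(f,p0); print(g.x.round(4),np.degrees(g.x[2]).round(2),f(g.x).round(1).tolist())
x,y,a=g.x; S=Ro.from_euler("z",a).as_matrix(); q=tool(S,0)
assert np.hypot(x-.4558,y+.342)<.004
env.reach([x,y,.12],q); print(env.movel([x,y,.011],velocity=.1,guard=15)); say("at")
env.close_gripper(100); say("closed"); p=np.array(monitor.sense()["position"]); print("tcp vs cmd in soap",(S.T@(p-[x,y,.011])).round(4))
env.movel([x,y,.16],velocity=.12); say("lift")
env.reach(oc+oR@[0,0,.10],tool(oR,1)); say("over"); env.hold(.2); shot("c")
p=np.array(monitor.sense()["position"]);print((oR.T@(p-oc)).round(4))
np.save("soapgrip.npy",[.011])
sd=cv2.imread("side_c.png"); cv2.imwrite("pics/c.png",cv2.resize(sd[120:230,235:365],None,fx=5,fy=5,interpolation=2))
```

```text
[ 0.454  -0.3426  1.6987] 97.33 [0.2, 0.9, 0.1, 0.7, 0.2, 0.4, 0.5, 0.6, -0.8, -1.4, 0.2, -2.0, 1.4, 0.2, 0.3, 1.1]
False
at t 12.34 p [ 0.4543 -0.3429  0.0117] F [ 0.2 -0.1  0.5] gap 1.001
closed t 12.72 p [ 0.4544 -0.3431  0.012 ] F [-0.6 -0.8  6.2] gap 0.655
tcp vs cmd in soap [-0.0005 -0.0003  0.001 ]
lift t 14.11 p [ 0.4537 -0.3424  0.1592] F [-0.4 -0.2 -2.7] gap 0.666
over t 15.82 p [0.5898 0.106  0.1466] F [ 0.2 -0.  -2.2] gap 0.66
[ 1.000e-04 -4.000e-04  1.001e-01]
```

View pics/c.png

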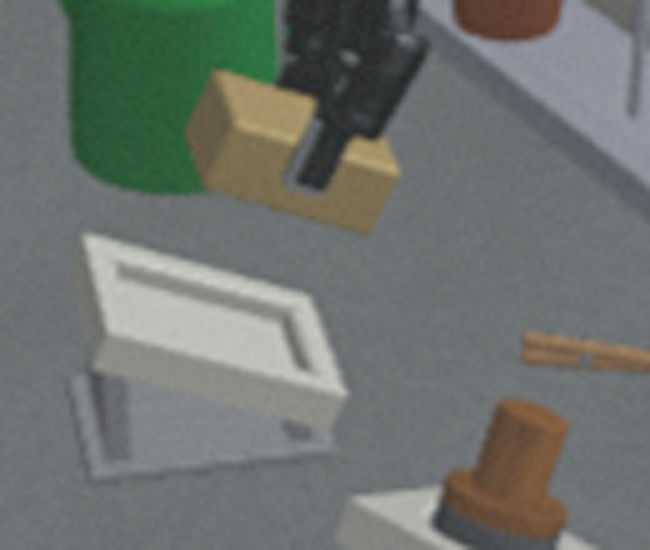

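The soap hangs level with the slope above the oblong well. Its visible -y face has corners at about near-bottom (207,188), far-bottom (368,234), far-top (399,172) and near-top (237,122) in this crop. I'll work out its offset in the grip from these.

Run:
```python
from plan import *
s=un([(207,188),(368,234),(399,172),(237,122)],5,235,120)
st=monitor.sense(); p=np.array(st["position"]); R=oR
m=np.array([(-46,-29,-12),(46,-29,-12),(46,-29,28),(-46,-29,28)])/1e3
f=lambda d:(proj("side",p+(m+[d[0],0,d[1]])@R.T)-s).ravel()
print("pred-obs",f([0,0]).round(1)); g=least_squares(f,[0,0]); print("soap offset x,z in grip",g.x.round(4),f(g.x).round(1))
# tilt check: fit also pitch
f3=lambda d:(proj("side",p+(m@Ro.from_euler("y",d[2]).as_matrix().T+[d[0],0,d[1]])@R.T)-s).ravel()
g=least_squares(f3,[0,0,0]); print(g.x.round(4),f3(g.x).round(1))
```

```text
pred-obs [-1.4  1.1  0.4  1.8  1.   0.6 -0.9  0.2]
soap offset x,z in grip [-0.0005  0.0023] [-1.2  0.2  0.6  0.9  1.3 -0.3 -0.7 -0.7]
[-0.0005  0.0023  0.0049] [-1.2  0.1  0.6  1.   1.3 -0.2 -0.6 -0.8]
```

The soap is centred to about 0.5 mm with no visible pitch, so I'll insert it.

Run:
```python
from plan import *
env.movel(oc+oR@[.0003,0,.034],velocity=.08)
hit=env.movel(oc+oR@[.0003,0,.007],velocity=.03,guard=7); say("hit",hit)
print((oR.T@(np.array(monitor.sense()["position"])-oc)).round(4))
```

```text
hit True t 17.82 p [0.5553 0.1175 0.0654] F [ 0.  -0.2  4. ] gap 0.66
[ 0.0002 -0.      0.0114]
```

It stopped at 0.0114 m. A seated soap should read 0.010–0.012 m and rim contact about 0.024 m, so it is home. Release, retreat and check.

Run:
```python
from plan import *
env.release(); p=np.array(monitor.sense()["position"]); env.movel(p+.12*oR[:,2],velocity=.12); say("up")
env.set_joints([-1.499,.313,1.498,0,1.331,-.223]); env.hold(.3); say("home"); shot("d")
m=np.array([(-46,29,40),(46,29,40),(46,-29,40),(-46,-29,40)])/1e3
print("soap top exp crop top",((proj("top",oc+m@oR.T)-[215,160]+.5)*5).round(0).tolist(),"side",((proj("side",oc+m@oR.T)-[245,150]+.5)*3.2).round(0).tolist())
b=rc+.072*rR[:,2]; print("knob",((proj("top",b)-[215,160]+.5)*5).round(0),((proj("side",b)-[245,150]+.5)*3.2).round(0))
t=cv2.imread("top_d.png"); s=cv2.imread("side_d.png"); c=np.zeros((600,700,3),np.uint8)
a=cv2.resize(t[160:210,215:345],None,fx=5,fy=5,interpolation=2); b=cv2.resize(s[150:255,245:370],None,fx=3.2,fy=3.2,interpolation=2)
c[:a.shape[0],:a.shape[1]]=a; c[255:255+b.shape[0],:b.shape[1]]=b; cv2.imwrite("pics/d.png",c)
```

```text
up t 19.38 p [0.6013 0.1035 0.1736] F [-0.3  0.8  0.4] gap 1.002
home t 22.35 p [ 0.1529 -0.5022  0.2311] F [-0.  -0.7  0.1] gap 1.001
soap top exp crop top [[77.0, 206.0], [124.0, 76.0], [219.0, 103.0], [174.0, 234.0]] side [[61.0, 42.0], [165.0, 72.0], [179.0, 110.0], [72.0, 80.0]]
knob [[518.  72.]] [[310. 168.]]
```

View pics/d.png

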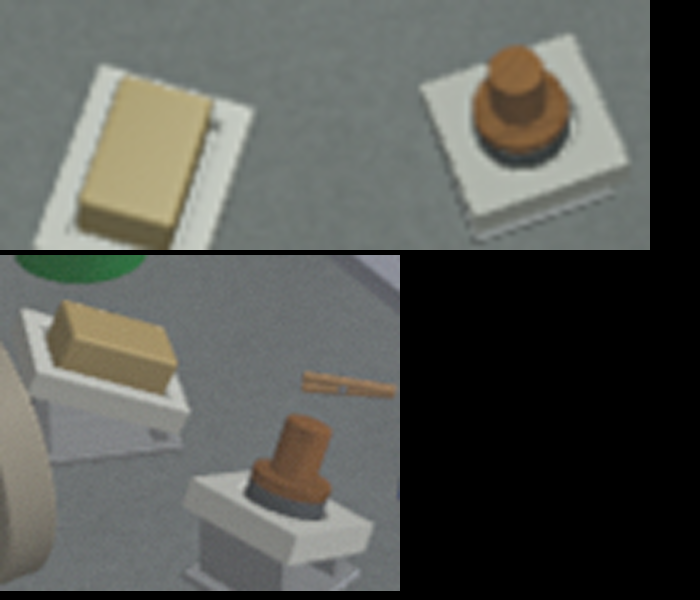

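The final views show the soap's top face at (80,207), (120,76), (213,100) and (172,230), within about 1 raw pixel of the seated prediction. The knob is at (516,71) against the predicted (518,72). Both look home, so I'm handing in.

```bash
python3 -c "
from bench import job;print(job.hand_in())"
```

```text
the job is handed in; nothing more can be done
None
```

I moved the brush from the oblong dish to the round well, then laid the middle-sized soap in the oblong well. I released both and took the arm back to its start pose, clear of everything, at about 22 s on the robot's clock. The job is handed in; `hand_in` reports no verdict.

- **Brush:** the guarded insertion stopped with the tool 36.9 mm above the well floor. A fully seated brush should give 36.8 mm, and a stop on the rim about 49 mm. In the final top view the knob was within half a pixel of where a seated brush puts it.
- **Soap:** the insertion stopped at 11.4 mm, against about 12 mm expected when seated and about 24 mm on the rim. In the final views its top face matched a seated bar to about 1 pixel, roughly 3 mm.
- **Bystanders:** I did not measure them at the end. The arm met no unexpected contact, and the wooden peg and the base of the watering can look unmoved in the final side crop.
- **One disagreement:** the first fit of the oblong dish, with the brush hiding a corner, put its floor about 2 mm too high. I refitted it once the brush was out and used the new fit for the soap.

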